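# Fold the tool case's cover over and tuck it under the lip

## Task

Shut the wooden tool case over the wrench: push on the outside of its upright cover to fold it down flat, then push its thumb step so that the cover slides home and its front edge is tucked beneath the steel lip. Only push with the fingertips on the cover's outer side: do not pinch the cover or touch its inside, and leave the wrench and the other tools lying where they are.

Things in the scene. Friction and masses are not known exactly. Their poses are not given: they have to be found in the camera images.
- case: Open-topped wooden tool case, 146 x 220 mm, 40 mm high to its rim; it never shifts. Origin on the counter under the case's middle (walls from -76 to +70 mm in x, +-110 mm in y). Its z is up; its own -x points to the front wall, which carries the lip, its +x to the hinge side. A wrench lies in it.
- cover (a joint): Angle (rad) of the plywood cover about its hinge line. 0: flat on the rim, reaching from the hinge to the case's -x; 1.57: upright; grows as it opens, stop at 2.0. The stiff hinge stays where it is left: about 1 to 2 N at the free edge moves it. The outer face looks up when shut, to the case's +x when upright.
- cover_hinge (a point): Middle of the cover's hinge line, which runs along the case's y, 43 mm above the counter; while the cover is drawn back, 66 mm from the case origin towards its +x. The cover is 200 mm wide, 6 mm thick (3 mm either side of the hinge plane) and reaches 116 mm from here to its free edge.
- cover_slide (a joint): How far (m) the cover with its hinge pins has slid in their slots towards the lip (case's -x): 0 drawn back (start), stop at 0.020. Needs about 3 to 4 N, stays where left. Drawn back and flat, the free edge is 4 mm short of the lip; at 0.020 it is 16 mm beneath it. Slid forward too early, the cover comes down on top of the lip.
- lip_edge (a point): Middle of the turned-up leading edge of the steel lip on the front wall: 55 mm above the counter, 54 mm from the case origin towards -x. The lip is 130 mm long along the case's y, 3 mm thick, reaches 25 mm from here to -x; its flat underside is 50 mm above the counter, 4 mm over the shut cover's outer face (46 mm).
- thumb_step (a point): Middle of the steep face of the wooden wedge (thumb step) on the cover's outer face: 52 mm from the hinge line, 9 mm off the hinge plane. This face is 110 mm wide, 12 mm high, and looks to the hinge (case's +x when shut): push it to slide the shut cover. The other side slopes down to 80 mm from the hinge; beyond, the outer face is bare.
- free_edge (a point): Middle of the cover's free edge, half-way through its 6 mm thickness, 116 mm from the hinge line.
- lining: The cover's inner half, 3 mm thick, forming its inside face (the one that faces into the case when shut); origin on the hinge line. Not to be touched: the cover is pushed on its outer face and not pinched.
- wrench_mid (a point): Middle of the chrome socket wrench lying in the case, about 145 mm long and 23 mm high, well below the rim; stays there.
- tape_mid (a point): Centre of the yellow plastic tape measure, 70 x 36 mm and 64 mm high, standing near the case. Bystander.
- padlock_mid (a point): Centre of the brass padlock's body, 40 x 50 x 20 mm, lying flat near the case, shackle open. Bystander.
- plane_mid (a point): Centre of the small steel block plane, 160 x 48 mm and 60 mm high, near the case. Bystander.
- hammer_grip (a point): Point on the red handle of the hammer lying farther off to one side of the case. Bystander.

How it is judged:
By the outcome, as a careful person would: the job done as asked, in the order asked, and still so for the second after the job is handed in, with the robot touching nothing.
It also fails if it takes over 40 s, if anything falls off the work surface, if the arm or the gripper's body presses on something with over 40 N, if the wrist force passes 120 N, or if a joint passes its speed limit or range.

## Robot

A 7-joint arm with a two-finger parallel gripper is mounted at the origin on the work surface. World frame = base frame: x ahead of the robot, y to its left, z up, the work surface at z = 0. Lengths are in mm, angles in rad, forces in N, time in s.
With the tool pointing down it reaches from about 400 to 875 mm from the base axis. Payload 4.4 kg.
Tool frame: the origin (TCP) lies midway between the tips of the shut fingers; the grasp point (between the pads) lies ctrl.tcp_to_grasp behind it (ctrl.tcp_to_grasp is the distance from the TCP to the grasp point, in mm); z points along the fingers, y is the line along which they close (so a half turn about z gives the same grasp; the last joint's range is limited). The gripper opens to 85 mm and grips with 20 to 120 N. Pads are 22 mm wide; open, the fingers measure 114 mm over their backs; the gripper's body (76 mm by 85 mm) begins 54 mm behind the grasp point. The pads swing forward as they close: fully open they stand 13 mm farther back than shut.
Start: joints at [-1.335, 0.628, 0.038, 1.517, -0.027, 0.996, -0.02], TCP at [193.181, 620.644, 231.313] pointing down, gripper open.
Joint ranges: [-3.06, 3.06], [-0.37, 2.12], [-1.25, 1.32], [0.18, 2.47], [-1.1, 4.24], [0.23, 1.98], [-2.94, 2.94]. Speed limits (rad/s): [2.57, 2.57, 3.14, 3.14, 3.14, 3.14, 3.14].

## Interface

Orientations are given as [roll, pitch, yaw] about the fixed x, y, z axes, in that order (R = Rz(yaw) Ry(pitch) Rx(roll)).
In Python, from cell import ctrl, get_image, get_calibration, workorder, boxes_of, place_of gives the robot as it stands.
- The arm moves only by the tool play_rows, never from a script. Its argument "series" is a list that holds one entry, the list of rows, each a list of 7 numbers: the shift along the world's x, y, z in cm, then the turn, a rotation vector about the world's x, y, z in degrees, then the closure, from 0 (fully open) to 1 (shut). A call has 1 to 20 rows; each row shifts and turns the commanded pose from where the row before left it; what a row does not reach is not made up. A row lasts 1/8 s, in which the tool goes at most 62.5 mm and 10.7 degrees, less where a joint would pass 70% of its speed; a pose out of reach is approached as far as the arm can. A call with a gripper value outside its range is refused whole. The fingers move at their own pace and stop on an object; the grip force is fixed at half the most. Time passes only in rows, so rows that do not move let the fingers close. It gives the time, the measured TCP pose, the force, the opening and the grip force at its end, in the units of the state.
- ctrl.read_state(): the state, without advancing time (a new reading comes with each control period).
- get_image(name): name is "scene" or "top" or "wrist"; returns (picture, depth): 420x560x3 uint8, red, green, blue; 420x560 float32, mm along the optical axis (not along the pixel's ray), 0 where there is no reading.
- get_calibration(name): a dict with "K" (3x3 intrinsics, pixels), "R" (3x3) and "t" (3): a world point X has camera coordinates R X + t; the wrist camera has in their place "mount" (4x4, takes a point from camera to tool coordinates, whose origin is the TCP and whose axes are the flange's). Camera axes: x right, y down, z forward; pixel columns grow to the right and rows downward; lengths in mm; the calibration is good to about 2 mm. The wrist camera is an equidistant fisheye: a pixel r from the principal point sees the ray r / f radians off the axis. A picture is of the moment at which its call begins: read the wrist's pose just before it. get_calibration takes no time and is no camera call.
- workorder.finish_job(): hands the job in; it is judged then, once.
Trained networks look in the newest picture that a camera, given by its name, has taken for a name from the list of things; names that differ only in an ending like _2 or _b are one class to them, and where a whole thing is asked for, a point or a joint stands for the part that bears it (a point fixed in the world has none). Each returns a list of dicts, best first, with "p" (0 to 1); they miss things now and then, are a little off and sometimes report something else, mostly with a low value. They report only what shows in the picture. A call takes as long as a camera call.
- boxes_of(target, camera): "pixel" ([column, row] in pixels, amid what is visible of it).
- place_of(target, camera): "pixel" ([column, row] in pixels: a listed point, or the origin of a listed thing).
The state is a dict: "clock": time; "qpos": joint angles; "qd": joint speeds; "tau": joint torques, N m; "eef_pos": TCP position; "tool_rot": TCP orientation; "force": force on the tool from outside, world axes, zero at the start; "torque": the same for the moment, N m; "width": finger opening in mm; "gripper_force": force on a finger pad.
Only numpy, scipy, OpenCV 4.12 (cv2) and the standard library are available. Lean on these libraries where they do the work, as an engineer would, in place of code of your own. Each camera call takes 0.05 s, during which the arm holds its last target. There are 200 camera calls.

## Working session

There is one attempt and no reset: what is moved stays moved. The work goes in short steps, Python scripts to look and compute and a tool call to move; the robot and the scene stay as the last step left them, time stands still between calls to the robot, and variables do not carry over. Pictures are saved under pics/ and viewed, at most 10 in all, crops included, and the job is handed in when it is done.

Besides the shell and the picture viewer there is one more tool, called after ">>>" by a JSON object that holds its "name" and its "arguments". play_rows: Moves the arm, as the interface text tells. Its arguments: {"type":"object","properties":{"series":{"type":"array"}},"required":["series"]}

```bash
mkdir -p pics; cat > h.py <<'E'
import numpy as np,cv2
from cell import ctrl,get_image,get_calibration,workorder,boxes_of,place_of
def snap(n,f):
    im,d=get_image(n); cv2.imwrite('pics/'+f,im[:,:,::-1]); return im,d
def depth_pt(n,px,d):
    c=get_calibration(n);u,v=[int(round(x)) for x in px]
    p=d[max(0,v-2):v+3,max(0,u-2):u+3];p=p[p>0]
    if not len(p): return None
    z=np.median(p);X=z*np.linalg.inv(c['K'])@[px[0],px[1],1]
    return c['R'].T@(X-c['t'])
def tri(pa,pb,a='scene',b='top'):
    P=[np.array(get_calibration(n)['K'])@np.c_[get_calibration(n)['R'],get_calibration(n)['t']] for n in(a,b)]
    X=cv2.triangulatePoints(P[0],P[1],np.float64(pa).reshape(2,1),np.float64(pb).reshape(2,1));return (X[:3]/X[3]).ravel()
E
python3 - <<'E'
from h import *
np.set_printoptions(precision=1,suppress=True)
D={}
for n in('scene','top'):
    im,d=snap(n,n+'1.png');D[n]=d;np.save(n+'d.npy',d)
R={}
for t in['case','cover_hinge','lip_edge','thumb_step','free_edge','tape_mid','padlock_mid','plane_mid','hammer_grip','wrench_mid']:
    q={}
    for n in('scene','top'):
        r=place_of(t,n)
        if r: q[n]=r[0]['pixel'];print(t,n,np.array(r[0]['pixel']),round(r[0]['p'],2),depth_pt(n,r[0]['pixel'],D[n]))
    if len(q)==2: print('   tri',tri(q['scene'],q['top']))
s=ctrl.read_state();print(s['clock'],s['eef_pos'],s['tool_rot'],s['width'],ctrl.tcp_to_grasp,s['force'])
E
```

```text
case scene [246.7 203.4] 0.7 [602.   54.4  75. ]
case top [310.5 237.3] 0.97 [534.6  33.   11.1]
   tri [534.3  34.4   7.9]
cover_hinge scene [244.6 258.6] 0.6 [736.8  83.   23.2]
cover_hinge top [309.4 239.2] 0.4 [529.5  36.   10.2]
   tri [ 526.5   17.4 -238. ]
lip_edge scene [246.4 176.7] 0.9 [595.4  53.8 158.2]
lip_edge top [322.8 254.6] 0.67 [490.2   6.4  52.5]
   tri [489.4  17.7  63.7]
thumb_step scene [246.9 196.7] 0.78 [608.7  57.3 104.9]
free_edge scene [246.6 178.7] 0.6 [598.2  54.9 154.4]
free_edge top [307.  209.9] 0.72 [600.5  52.4 128.6]
   tri [598.8  55.  154.9]
tape_mid scene [162.4 210.8] 0.77 [ 660.9 -150.2   59. ]
tape_mid top [386.3 197.5] 0.59 [ 634.9 -158.6   63.8]
   tri [ 637.2 -164.9   33.6]
padlock_mid scene [321.2 191.1] 0.73 [451.3 227.2  20.1]
padlock_mid top [238.9 271.6] 0.66 [446.8 223.7  21.1]
   tri [446.  225.8  15.1]
plane_mid scene [242.  260.6] 0.66 [748.1  79.6  28. ]
plane_mid top [292.3 161.4] 0.94 [737.8  80.   23.9]
   tri [739.3  78.   17.2]
hammer_grip scene [381.5 210.6] 0.87 [492.6 395.4  21.7]
hammer_grip top [171.1 259.3] 0.73 [481.  399.9  25.1]
   tri [480.8 399.1  11.7]
wrench_mid top [306.1 222.4] 0.7 [574.6  44.1   9.5]
1.1 [193.2 620.6 231.3] [ 3.1 -0.   2.8] 85.56591407128906 18.700000000000003 [-0.6 -0.7 -0.1]
```

View pics/scene1.png

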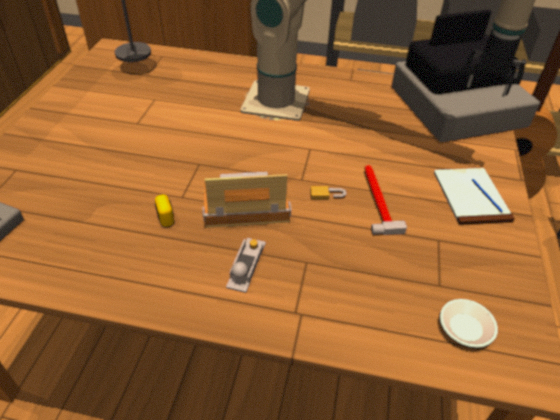

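View pics/top1.png

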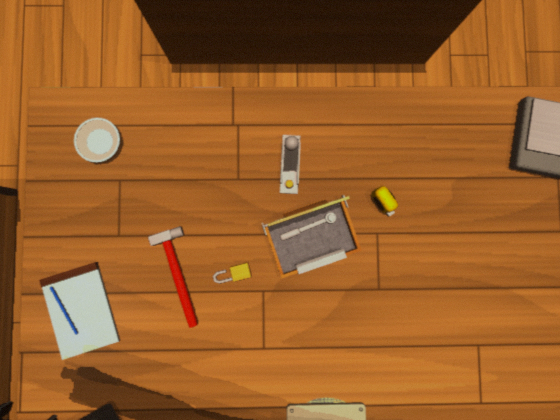

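The scene view shows the cover upright around (246,195) with the plane behind it at (245,262). The top view shows the case at (310,237), lip (322,262), cover edge from (265,225) to (347,198), tape (386,198) and plane (290,163). Next I fit the cover plane and yaw from depth.

```bash
cat >> h.py <<'E'
def cloud(n,d,roi):
    c=get_calibration(n);u0,u1,v0,v1=roi;v,u=np.mgrid[v0:v1,u0:u1];z=d[v0:v1,u0:u1]
    m=z>0;X=np.linalg.inv(c['K'])@np.vstack([u[m]*z[m],v[m]*z[m],z[m]])
    return (c['R'].T@(X-np.array(c['t']).reshape(3,1))).T
E
python3 - <<'E'
from h import *
np.set_printoptions(precision=1,suppress=True)
s=cloud('scene',np.load('scened.npy'),(190,305,165,230));t=cloud('top',np.load('topd.npy'),(255,365,190,280))
near=lambda P:P[(abs(P[:,0]-540)<130)&(abs(P[:,1]-40)<150)]
s=near(s);t=near(t)
c=s[(s[:,2]>90)&(s[:,2]<145)&(s[:,0]>540)]
m=np.median(c,0)
for _ in range(5):
    U,S,V=np.linalg.svd(c-c.mean(0));n=V[2]*np.sign(V[2][0]);r=(c-c.mean(0))@n;c=c[abs(r)<4]
print('cover',len(c),c.mean(0),'n',n.round(3),'yaw',np.degrees(np.arctan2(n[1],n[0])),'tilt',np.degrees(np.arcsin(n[2])),'std',r.std())
yaw=np.arctan2(n[1],n[0]);ex=np.array([np.cos(yaw),np.sin(yaw)]);ey=np.array([-ex[1],ex[0]])
for nm,P in(('s',s),('t',t)):
    q=np.c_[P[:,:2]@ex,P[:,:2]@ey,P[:,2]]
    for lo,hi in((30,48),(48,60),(80,125),(125,145),(145,170)):
        k=q[(q[:,2]>lo)&(q[:,2]<hi)]
        if len(k)>8: print(nm,lo,hi,len(k),'ex',np.percentile(k[:,0],[2,50,98]),'ey',np.percentile(k[:,1],[2,98]))
l=t[(t[:,2]>46)&(t[:,2]<62)&(t[:,0]<530)];r=cv2.minAreaRect(np.float32(l[:,:2]));print('lip',len(l),r,np.median(l[:,2]))
o=t[(t[:,2]>28)];r=cv2.minAreaRect(np.float32(o[:,:2]));print('all',r)
print(ex,ey,np.array([534.4,34])@ex,np.array([534.4,34])@ey)
# obstacles
for nm,roi in(('plane',(270,310,125,200)),('tape',(368,405,180,220)),('pad',(205,258,255,290))):
    P=cloud('top',np.load('topd.npy'),roi);P=P[P[:,2]>8];print(nm,P.min(0),P.max(0),cv2.minAreaRect(np.float32(P[:,:2])))
E
```

```text
cover 1025 [602.   54.3 124.2] n [0.9 0.3 0.2] yaw 18.42084971372715 tilt 10.512444215706868 std 2.029175658207806
s 30 48 571 ex [492.3 589.5 594.6] ey [-251.1  -29.7]
s 48 60 458 ex [441.8 587.2 592.8] ey [-249.3  -29. ]
s 80 125 1097 ex [583.7 589.2 600.9] ey [-235.1  -43.9]
s 125 145 525 ex [582.6 586.2 590.3] ey [-236.  -43.]
s 145 170 499 ex [579.4 585.4 589.1] ey [-234.7  -43.5]
t 30 48 536 ex [444.7 507.3 589. ] ey [-249.6  -29.9]
t 48 60 537 ex [441.3 454.2 583.5] ey [-250.3  -29.1]
t 80 125 215 ex [586.5 592.5 598.5] ey [-192.4  -85.2]
t 125 145 9 ex [586.  586.4 587.5] ey [-186.   -92.7]
t 145 170 221 ex [579.  582.  584.8] ey [-234.4  -44.6]
lip 508 ((474.38726806640625, 10.6666259765625), (25.957178115844727, 129.7553253173828), 18.555538177490234) 53.937283095344895
all ((537.02490234375, 32.322998046875), (158.1846160888672, 226.83424377441406), 18.305727005004883)
[0.9 0.3] [-0.3  0.9] 517.761730496499 -136.60948149111246
plane [654.3  57.2   8. ] [830.4 111.   62.9] ((741.6783447265625, 84.75236511230469), (47.880584716796875, 175.14694213867188), 86.58765411376953)
tape [ 589.6 -191.6   10.8] [ 665.7 -131.8   69.2] ((627.7127685546875, -164.20462036132812), (81.1160888671875, 40.007938385009766), 33.871337890625)
pad [416.8 192.1   8.1] [468.9 292.7  26.1] ((440.1748352050781, 243.74627685546875), (39.61009216308594, 98.81380462646484), 13.50926685333252)
```

```bash
python3 - <<'E'
from h import *
s=ctrl.read_state();print(s['eef_pos'],s['tool_rot'],s['force'])
E
```

```text
[193.19155874 620.64456573 231.31715884] [ 3.14157917e+00 -3.67111824e-05  2.83974823e+00] [-0.59968234 -0.66190013 -0.14299794]
```

>>> {"name": "play_rows", "arguments": {"series": [[[1,-1.3,1,0,0,0,1],[2.4,-3.1,0,0,0,2,1],[2.4,-3.1,0,0,0,2,1],[2.4,-3.1,0,0,0,2,1],[2.4,-3.1,0,0,0,2,1],[2.4,-3.1,0,0,0,2,1],[2.4,-3.1,0,0,0,2,1],[2.4,-3.1,0,0,0,2,1],[2.4,-3.1,0,0,0,2,1],[2.4,-3.1,0,0,0,2,1],[2.4,-3.1,0,0,0,2,1],[2.4,-3.1,0,0,0,2,1],[2.4,-3.1,0,0,0,2,1],[2.4,-3.1,0,0,0,2,1],[2.4,-3.1,0,0,0,2,1],[2.4,-3.1,0,0,0,2,1],[2.4,-3.1,0,0,0,2,1],[2.4,-3.1,0,0,0,2,1],[1.2,-1.6,0,0,0,2,1],[0,0,0,0,0,2,1]]]}}

```text
clock: 3.6
eef_pos: [623.6, 61.3, 241.8]
tool_rot: [-3.14, 0.0, -2.783]
force: [0.6, 0.6, 0.0]
width: 0.3
gripper_force: 0.0
```

>>> {"name": "play_rows", "arguments": {"series": [[[0.4,0.1,-0.5,0,0,-2,1],[0.4,0.2,-2,0,0,0,1],[0,0,-2.5,0,0,0,1],[0,0,-2.5,0,0,0,1],[0,0,-2,0,0,0,1],[0,0,0,0,0,0,1]]]}}

```text
clock: 4.35
eef_pos: [629.0, 68.6, 143.5]
tool_rot: [3.14, -0.005, -2.814]
force: [-0.3, 0.4, 0.7]
width: -0.2
gripper_force: 0.0
```

```bash
python3 - <<'E'
from h import *
im,d=get_image('scene');a=im[150:260,170:330,::-1];b=cv2.resize(a,None,fx=3.5,fy=3.5,interpolation=2)
im,d=get_image('wrist');w=cv2.resize(im[:,:,::-1],(213,160))
b=np.hstack([b,cv2.copyMakeBorder(w,0,b.shape[0]-160,0,0,0)]);cv2.imwrite('pics/a.png',b)
s=ctrl.read_state();print(s['eef_pos'],s['tool_rot'],s['force'])
E
```

```text
[630.98957587  68.43522801 146.01158336] [ 3.14127586e+00 -5.10599585e-04 -2.81410115e+00] [-0.74777956 -0.95618055  1.06994824]
```

View pics/a.png

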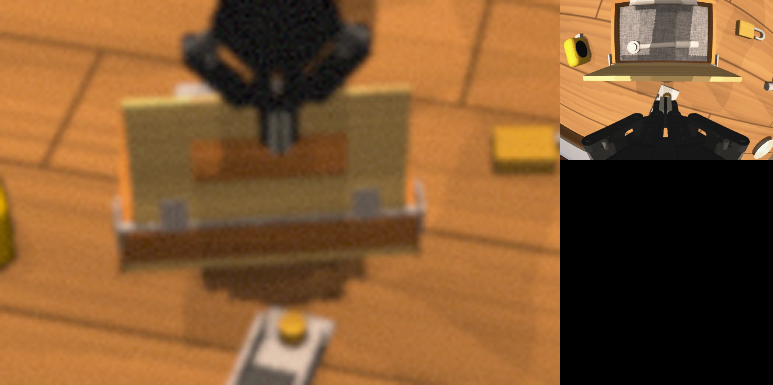

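The scene crop shows the shut fingertips just outside the upright cover at (280,150), centred on it. The wrist view agrees. I'll start folding.

>>> {"name": "play_rows", "arguments": {"series": [[[-0.68,-0.23,0,0,0,0,1],[-0.68,-0.23,0,0,0,0,1],[-0.68,-0.23,0,0,0,0,1],[-0.85,-0.28,-0.13,0,0,0,1],[-0.85,-0.28,-0.13,0,0,0,1],[-0.85,-0.28,-0.13,0,0,0,1],[-0.85,-0.28,-0.13,0,0,0,1],[0,0,0,0,0,0,1]]]}}

```text
clock: 5.45
eef_pos: [575.6, 49.1, 140.9]
tool_rot: [3.141, -0.002, -2.815]
force: [-0.5, 0.3, 0.3]
width: -0.2
gripper_force: 0.0
```

```bash
python3 - <<'E'
from h import *
im,d=get_image('scene');np.save('d2.npy',d)
c=cloud('scene',d,(190,305,160,230));ex=np.array([.9483,.3173]);q=np.c_[c[:,:2]@ex,c[:,1]*.9483-c[:,0]*.3173,c[:,2]]
k=q[(abs(abs(q[:,1]+139.8)-80)<14)&(q[:,2]>65)&(q[:,2]<145)&(q[:,0]>500)&(q[:,0]<620)]
p=np.polyfit(k[:,2],k[:,0],1);print(len(k),p,'angle',90+np.degrees(np.arctan(p[0])),'ex at z=43',np.polyval(p,43))
s=ctrl.read_state();print(s['eef_pos'],s['force'])
E
```

```text
722 [-4.03660303e-01  6.06798706e+02] angle 68.0180259785165 ex at z=43 589.4413128661569
[576.17593848  49.32415063 140.98917586] [-0.99239984  0.55098051 -0.02028618]
```

>>> {"name": "play_rows", "arguments": {"series": [[[-0.75,-0.25,-0.43,0,0,0,1],[-0.75,-0.25,-0.43,0,0,0,1],[-0.75,-0.25,-0.43,0,0,0,1],[-0.75,-0.25,-0.43,0,0,0,1],[-0.57,-0.19,-0.68,0,0,0,1],[-0.57,-0.19,-0.68,0,0,0,1],[-0.57,-0.19,-0.68,0,0,0,1],[-0.57,-0.19,-0.68,0,0,0,1],[-0.35,-0.12,-0.83,0,0,0,1],[-0.35,-0.12,-0.83,0,0,0,1],[-0.35,-0.12,-0.83,0,0,0,1],[-0.11,-0.04,-0.59,0,0,0,1],[-0.11,-0.04,-0.59,0,0,0,1],[0,0,0,0,0,0,1]]]}}

```text
clock: 7.25
eef_pos: [511.0, 27.5, 59.5]
tool_rot: [3.141, -0.001, -2.815]
force: [0.6, 0.5, 0.4]
width: 0.1
gripper_force: 0.0
```

```bash
cat > m.py <<'E'
from h import *
im,d=get_image('scene')
c=cloud('scene',d,(190,310,160,235));q=np.c_[c[:,:2]@[.9483,.3173],c[:,1]*.9483-c[:,0]*.3173,c[:,2]]
k=q[(abs(abs(q[:,1]+139.8)-80)<14)&(q[:,0]>475)&(q[:,0]<575)&(q[:,2]>35)]
p=np.polyfit(k[:,0],k[:,2],1);print(len(k),'angle',-np.degrees(np.arctan(p[0])),'z at ex 470,530,580',np.polyval(p,[470,530,580]))
s=ctrl.read_state();e=s['eef_pos'];print(e,s['force'],'ex',e[0]*.9483+e[1]*.3173,'ey',e[1]*.9483-e[0]*.3173)
E
python3 m.py
```

```text
617 angle 6.9984954343737655 z at ex 470,530,580 [60.8185635  53.45308917 47.3151939 ]
[511.25236036  27.54800262  59.82426506] [0.10462953 0.22922428 0.12453166] ex 493.56159455724185 ey -136.09660305861001
```

>>> {"name": "play_rows", "arguments": {"series": [[[-0.05,-0.02,-0.4,0,0,0,1],[-0.05,-0.02,-0.4,0,0,0,1],[0,0,-0.3,0,0,0,1],[0,0,-0.2,0,0,0,1],[0,0,-0.15,0,0,0,1],[0,0,0,0,0,0,1],[0,0,0,0,0,0,1]]]}}

```text
clock: 8.18
eef_pos: [510.2, 27.1, 45.8]
tool_rot: [-3.142, -0.0, -2.815]
force: [-1.6, 0.1, 4.7]
width: -0.3
gripper_force: 2.5
```

```bash
python3 m.py
```

```text
540 angle -0.0746103747818426 z at ex 470,530,580 [46.21074921 46.28888106 46.35399093]
[510.16823883  27.08768399  45.7826147 ] [-1.47181267  0.03622304  4.92836865] ex 492.38746300903153 ey -136.18913145494489
```

>>> {"name": "play_rows", "arguments": {"series": [[[0,0,1.5,0,0,0,1],[0,0,2.5,0,0,0,1],[1.6,0.4,0,0,0,0,1],[1.6,0.4,0,0,0,0,1],[1.6,0.4,0,0,0,0,1],[1.5,0.5,0,0,0,0,1],[0,0,-1.5,0,0,0,1],[0,0,0,0,0,0,1]]]}}

```text
clock: 9.22
eef_pos: [571.1, 43.7, 69.1]
tool_rot: [3.141, -0.004, -2.815]
force: [0.8, -0.7, -0.7]
width: 0.0
gripper_force: 0.0
```

```bash
python3 m.py; python3 - <<'E'
from h import *
im,d=get_image('scene');a=im[165:235,190:310,::-1];cv2.imwrite('pics/b.png',cv2.resize(a,None,fx=5,fy=5,interpolation=2))
c=cloud('scene',d,(190,310,160,235));q=np.c_[c[:,:2]@[.9483,.3173],c[:,1]*.9483-c[:,0]*.3173,c[:,2]]
k=q[(abs(abs(q[:,1]+139.8)-38)<12)]
for e in range(440,600,4):
    z=k[abs(k[:,0]-e)<2,2]
    if len(z):print(e,np.round(np.median(z),1),end='; ')
E
```

```text
531 angle -0.1765507371141622 z at ex 470,530,580 [46.36440591 46.54928999 46.70336007]
[571.45257457  43.68960222  69.57756021] [-0.29056152  0.7542831   0.99249955] ex 555.7711872496225 ey -139.89105212136832
444 53.3; 448 44.4; 452 42.1; 456 43.6; 472 45.7; 476 45.9; 480 46.4; 484 45.1; 488 45.9; 492 46.8; 496 45.7; 500 46.2; 504 47.3; 508 48.4; 512 49.8; 516 50.9; 520 53.5; 524 54.6; 528 56.8; 532 53.3; 536 51.4; 540 46.5; 544 46.9; 548 125.6; 552 47.6; 556 143.0; 560 155.3; 564 156.6; 568 144.8; 572 128.1; 576 46.6; 580 47.7; 584 45.9; 588 28.7; 592 20.6; 596 0.4;
```

View pics/b.png

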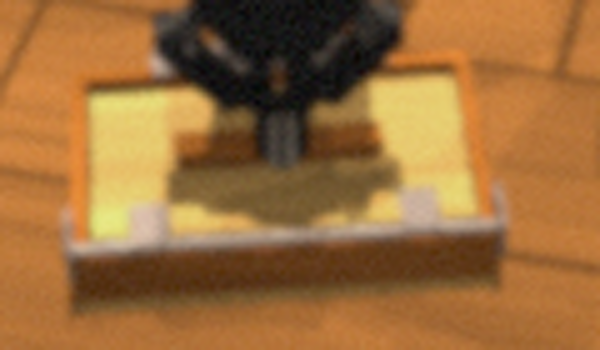

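The cover lies flat. The step's steep face is at about (280,160) in the crop, with the fingertip above it on the hinge side (face at ex about 534 by depth). I'll lower and push.

>>> {"name": "play_rows", "arguments": {"series": [[[0,0,-1,0,0,0,1],[0,0,-0.7,0,0,0,1],[0,0,-0.25,0,0,0,1],[0,0,0,0,0,0,1],[-0.38,-0.13,0,0,0,0,1],[-0.38,-0.13,0,0,0,0,1],[-0.38,-0.13,0,0,0,0,1],[-0.38,-0.13,0,0,0,0,1],[-0.28,-0.1,0,0,0,0,1],[-0.28,-0.1,0,0,0,0,1],[0,0,0,0,0,0,1]]]}}

```text
clock: 10.7
eef_pos: [552.4, 37.0, 51.2]
tool_rot: [3.141, -0.0, -2.815]
force: [2.1, 1.1, 0.9]
width: -0.0
gripper_force: 1.1
```

```bash
python3 m.py
```

```text
533 angle -0.310348538246731 z at ex 470,530,580 [46.13566548 46.46066488 46.73149772]
[552.34677729  36.98626572  51.15441859] [1.50568623 1.41451628 1.54897846] ex 535.5261910152157 ey -140.18555665617794
```

>>> {"name": "play_rows", "arguments": {"series": [[[-0.28,-0.1,0,0,0,0,1],[-0.28,-0.1,0,0,0,0,1],[-0.19,-0.06,0,0,0,0,1],[0,0,0,0,0,0,1]]]}}

```text
clock: 11.25
eef_pos: [544.5, 34.3, 51.0]
tool_rot: [3.141, -0.001, -2.815]
force: [2.1, 1.6, 2.1]
width: -0.1
gripper_force: 1.1
```

>>> {"name": "play_rows", "arguments": {"series": [[[-0.19,-0.06,0,0,0,0,1],[-0.1,-0.03,0,0,0,0,1],[0,0,0,0,0,0,1]]]}}

```text
clock: 11.62
eef_pos: [543.0, 33.7, 51.1]
tool_rot: [-3.141, 0.002, -2.815]
force: [4.2, 3.2, -0.1]
width: 0.3
gripper_force: 2.5
```

>>> {"name": "play_rows", "arguments": {"series": [[[-0.15,-0.05,0,0,0,0,1],[0,0,0,0,0,0,1]]]}}

```text
clock: 11.88
eef_pos: [543.0, 33.7, 51.2]
tool_rot: [-3.141, 0.005, -2.815]
force: [6.8, 3.9, -2.4]
width: 0.2
gripper_force: 3.7
```

```bash
python3 m.py
```

```text
528 angle -0.04840419955912228 z at ex 470,530,580 [46.30027586 46.35096464 46.39320528]
[542.96841578  33.75195575  51.2310907 ] [ 7.27423853  3.63570597 -2.11900156] ex 525.6064442458268 ey -140.27689869055052
```

Tip stopped at the predicted end position with force rising. I'll back off, lift clear and check.

>>> {"name": "play_rows", "arguments": {"series": [[[0.5,0.17,0,0,0,0,1],[0.5,0.17,0,0,0,0,1],[0,0,1.5,0,0,0,1],[0,0,4,0,0,0,1],[0,0,5,0,0,0,1],[0,0,5,0,0,0,1],[0,5,2,0,0,0,1],[0,5,0,0,0,0,1],[0,5,0,0,0,0,1],[0,5,0,0,0,0,1],[0,5,0,0,0,0,1],[0,0,0,0,0,0,1]]]}}

```text
clock: 13.42
eef_pos: [548.3, 291.9, 226.6]
tool_rot: [3.138, -0.0, -2.808]
force: [0.1, -1.3, -1.0]
width: 0.1
gripper_force: 0.0
```

```bash
python3 m.py; python3 - <<'E'
from h import *
im,d=get_image('top');a=im[150:290,230:400,::-1];np.save('dt.npy',d)
i2,d2=get_image('scene');b=i2[160:280,140:350,::-1]
cv2.imwrite('pics/c.png',np.hstack([cv2.resize(a,(510,420),interpolation=2)[:, :400],cv2.resize(b,(400,420),interpolation=2)]))
for nm,dd,roi in(('scene',d2,(190,310,160,235)),('top',d,(255,365,190,290))):
    c=cloud(nm,dd,roi);q=np.c_[c[:,:2]@[.9483,.3173],c[:,1]*.9483-c[:,0]*.3173,c[:,2]]
    k=q[(abs(q[:,1]+139.8)<48)];print(nm)
    for e in range(436,600,4):
        z=k[abs(k[:,0]-e)<2,2]
        if len(z):print(e,np.round(np.median(z),1),end='; ')
E
```

```text
533 angle 0.15464264597170477 z at ex 470,530,580 [46.48860468 46.32666289 46.1917114 ]
[549.16117753 288.21767684 226.455553  ] [ 0.08359779 -0.92095046  0.23124922] ex 612.221013513227 ey 99.06798131747394
scene
436 48.5; 440 52.6; 444 53.6; 448 53.2; 452 52.6; 456 52.5; 460 46.8; 464 47.5; 468 48.3; 472 46.8; 476 46.8; 480 46.1; 484 47.1; 488 48.2; 492 49.7; 496 51.7; 500 53.1; 504 54.6; 508 56.6; 512 52.0; 516 51.5; 520 46.0; 524 45.8; 528 46.5; 532 46.1; 536 47.1; 540 46.5; 544 45.7; 548 43.9; 552 19.6; 556 45.0; 560 46.5; 564 46.3; 568 45.1; 572 46.6; 580 38.0; 584 38.9; 588 21.7; 592 16.9; 596 0.9; top
436 1.2; 440 53.9; 444 53.7; 448 53.6; 452 53.5; 456 53.6; 460 54.9; 464 56.9; 468 46.7; 472 46.4; 476 46.8; 480 46.3; 484 47.3; 488 48.9; 492 50.4; 496 52.5; 500 54.0; 504 55.5; 508 57.1; 512 58.7; 516 46.4; 520 46.7; 524 46.4; 528 46.7; 532 47.3; 536 46.9; 540 46.7; 544 46.8; 548 47.0; 552 46.4; 556 46.2; 560 46.8; 564 46.2; 568 46.6; 572 9.2; 576 8.9; 580 10.4; 584 40.9; 588 40.5; 592 0.4; 596 0.4;
```

View pics/c.png

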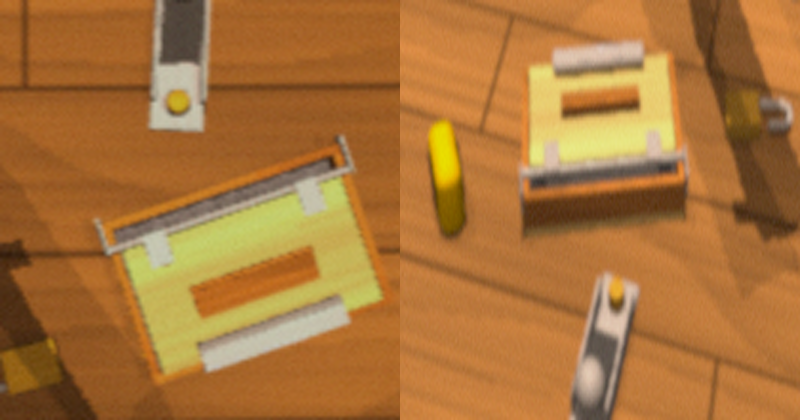

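The cover is flat with its front edge under the lip at (275,330). The step has moved 20 mm, from 534 to 514, and the bystanders are untouched. I'll hand it in.

```bash
python3 -c "
from h import *
print(workorder.finish_job())"
```

```text
the job is handed in; nothing more can be done
None
```

The tool case is shut: the cover is folded flat, slid 20 mm home with its front edge beneath the steel lip, nothing else visibly moved, and the job is handed in with the robot clear (about 14 s used).

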